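# Pack the salt shaker in the latch-lid lunch box

### The arm

A 6-joint arm with a two-finger parallel gripper is mounted at the origin on a cart in front of the work surface, level with it; the furniture and walls round the work are solid. World frame = base frame: x ahead of the robot, y to its left, z up, the work surface at z = 0. Lengths are in m, angles in rad, forces in N, time in s.
With the tool pointing down it reaches from about 0.375 to 0.9 m from the base axis. Payload 3.1 kg.
Tool frame: the origin (TCP) lies between the finger pads; the fingertips stand 8 mm ahead of it and the grasp point (between the pads) lies 11 mm behind it; z points along the fingers, y is the line along which they close (so a half turn about z gives the same grasp; the last joint's range is limited). The gripper opens to 85 mm and grips with 20 to 120 N. Pads are 22 mm wide; open, the fingers measure 114 mm over their backs; the gripper's body (76 mm by 85 mm) begins 54 mm behind the grasp point. The pads swing forward as they close: fully open they stand 13 mm farther back than shut.
Start: joints at [-1.429, 0.527, 1.433, -0, 1.181, -0.178], TCP at [0.197, -0.593, 0.239] pointing down, gripper open.
Joint ranges: [-3.08, 3.08], [-0.75, 2.2], [0.22, 2.44], [-1.43, 4.57], [0, 2.65], [-2.85, 2.85]. Speed limits (rad/s): [2.79, 2.79, 3.14, 3.14, 3.14, 3.14].

### API

Orientations are given as a unit quaternion [x, y, z, w].
In Python, from rig import status, camera, camera_params, job, look_for gives the robot as it stands.
- The arm moves only by the tool move_arm, never from a script. Its argument "motion" is a list that holds one entry, the list of rows, each a list of 7 numbers: the shift along the tool's x, y, z in m, then the turn, a rotation vector about the tool's x, y, z in rad, then the finger opening in m, from 0 to 0.0854. A call has 1 to 8 rows; each row shifts and turns the commanded pose from where the row before left it, along the tool's axes as they then stand; what a row does not reach is not made up. A row lasts 1/8 s, in which the tool goes at most 62.5 mm and 10.7 degrees, less where a joint would pass 70% of its speed; a pose out of reach is approached as far as the arm can. A call is refused whole if a number of a shift passes 0.0625 or a number of a turn 0.188, either way. A call with a gripper value outside its range is refused whole. The fingers move at their own pace and stop on an object; "newtons" is the grip in N (left out, the last holds). Time passes only in rows, so rows that do not move let the fingers close. It gives the time, the measured TCP pose, the force, the opening and the grip force at its end, in the units of the state.
- status.observe(): the state, without advancing time (a new reading comes with each control period).
- camera(name): name is "scene" or "top" or "wrist"; returns (picture, depth): 400x640x3 uint8, red, green, blue; 400x640 float32, m along the optical axis (not along the pixel's ray), 0 where there is no reading.
- camera_params(name): a dict with "vertical_fov" (degrees; the focal length in pixels is half the picture's height over the tangent of half this angle, whatever the lens; pixels are square), "cx", "cy" (the principal point, pixels), "distortion" ([k1, k2, p1, p2, k3] as OpenCV has them; the pictures are not rectified), "extrinsics" (4x4, takes a point from camera to world coordinates). Camera axes: x right, y down, z forward; pixel columns grow to the right and rows downward; lengths in m; the calibration is good to about 2 mm. A picture is of the moment at which its call begins: read the wrist's pose just before it. camera_params takes no time and is no camera call; for the wrist camera it gives the pose at the moment of the call.
- job.hand_in(): hands the job in; it is judged then, once.
Trained networks look in the newest picture that a camera, given by its name, has taken for a name from the list of things; names that differ only in an ending like _2 or _b are one class to them, and where a whole thing is asked for, a point or a joint stands for the part that bears it (a point fixed in the world has none). Each returns a list of dicts, best first, with "score" (0 to 1); they miss things now and then, are a little off and sometimes report something else, mostly with a low value. They report only what shows in the picture. A call takes as long as a camera call. They do not tell look-alikes from the thing itself.
- look_for(camera, label): "location" ([x, y, z] in m, in world coordinates, good to about 4 mm: the middle of the surface that is visible of it).
The state is a dict: "time": time; "joints": joint angles; "joint_vel": joint speeds; "effort": joint torques, N m; "eef_pos": TCP position; "tcp_rot": TCP orientation; "force": force on the tool from outside, world axes, zero at the start; "wrist_torque": the same for the moment, N m; "gripper_width": opening from 0.0 (shut) to 1.0 (fully open); "grasp_force": force on a finger pad.
Only numpy, scipy, OpenCV 4.12 (cv2) and the standard library are available. Lean on these libraries where they do the work, as an engineer would, in place of code of your own. Each camera call takes 0.05 s, during which the arm holds its last target. There are 200 camera calls.

### The job

Press the orange thumb tab so the lunch box's sprung lid pops open, stand the salt shaker upright inside, and then push the lid down until it snaps shut and stays shut. Leave the two red-capped spice jars standing where they are.

Things in the scene. Friction and masses are not known exactly. Their poses are not given: they have to be found in the camera images.
- lunch_box: Green lunch box 160 (x) x 180 (y) x 105 mm high, fixed to the worktop. Origin: centre of its underside; z up, its front (latch side) is its own -x side, the lid's hinge on its +x side. Walls 4 mm, inside 152 x 172 mm, inner floor 4 mm above the worktop; top of the shut white lid at 113 mm.
- tab_top (a point): Top of the orange thumb tab, where to press straight down; fixed with the box at box frame (-122, 0, 92) mm. The tab, 34 (x) x 32 mm, sticks out of the front (box x -136 to -102). Here about 2.5 N moves it the 4 mm that free the lid; it stops after 9 mm at 4.5 N. The same part's hook, 24 mm wide, stands up at box x -104 to -87 to 129 mm height and holds the lid's front edge.
- latch (a joint): Turn of the orange thumb latch, rad: 0 at rest (hook in), 0.36 fully pressed; about 0.17 frees the lid. It springs back to 0.
- box_lid (a joint): Lid angle, rad: 0 shut, 1.3 fully open. Once freed a spring lifts it fully open in about a second and holds it there. To shut it, push its outer face forward and down; near shut, the steel roller at its front pushes the hook aside and snaps under it, which takes about 5 N near the front edge. Not pushed that far, it springs open again.
- lid_hinge (a point): Middle of the lid's hinge line, at box frame (80, 0, 109) mm, fixed with the box; the line runs along the box's y. The lid is a flat plate, 8 mm thick, 186 mm wide, 162 mm from hinge line to front edge; a 28 mm wide steel tongue and roller in the middle reach 175 mm. Fully open, its front edge is about 270 mm above the worktop and 44 mm forward of the hinge.
- lid_press (a point): Point on the lid's outer face, in the middle, 125 mm from the hinge line; moves with the lid. A good place to push it down, behind the hook.
- box_floor (a point): Point on the inner floor, 30 mm in front of the box's middle: clear of the open lid, a good place to stand the shaker.
- salt_mid (a point): Centre of the salt shaker, half-way up (45 mm over its base); z is its upright axis. Loose clear glass shaker with a grey rounded top, about 44 mm across and 90 mm high, 0.07 to 0.14 kg; below 65 mm height it is a plain body to grip, its top tapers to 34 mm.
- spice_a: Spice jar with a red cap and brown label, 45 mm across, 106 mm high, loose; origin at the centre of its underside, z up. Not to be disturbed.
- spice_b: Spice jar with a red cap and green label, 45 mm across, 106 mm high, loose; origin at the centre of its underside, z up. Not to be disturbed.
There are look-alikes about, which are no part of the job. What is shaped like the part that bears salt_mid but black or turquoise is not meant.

How it is judged:
By the outcome, as a careful person would: the job done as asked, in the order asked, and still so for the second after the job is handed in, with the robot touching nothing.
It also fails if it takes over 67 s, if anything falls off the work surface, if the arm or the gripper's body presses on something with over 40 N, if the wrist force passes 120 N, or if a joint passes its speed limit or range.

## Working session

There is one attempt and no reset: what is moved stays moved. The work goes in short steps, Python scripts to look and compute and a tool call to move; the robot and the scene stay as the last step left them, time stands still between calls to the robot, and variables do not carry over. Pictures are saved under pics/ and viewed, at most 12 in all, crops included, and the job is handed in when it is done.

Besides the shell and the picture viewer there is one more tool, called by a JSON object that holds its "api" and its "payload", one argument or row to a line. move_arm: Moves the arm, as the interface text tells. Its arguments: {"type":"object","properties":{"motion":{"type":"array"},"newtons":{"type":"number"}},"required":["motion"]}

```bash
mkdir -p pics
cat > h.py <<'E'
import numpy as np,cv2
from rig import status,camera,camera_params,job,look_for
def world(name,u,v,d,P=None):
    P=P or camera_params(name); f=200/np.tan(np.radians(P["vertical_fov"])/2)
    K=np.array([[f,0,P["cx"]],[0,f,P["cy"]],[0,0,1]])
    n=cv2.undistortPoints(np.array([[[u,v]]],float).reshape(-1,1,2),K,np.array(P["distortion"],float)).reshape(-1,2)
    c=np.array([n[0,0]*d,n[0,1]*d,d,1]); return (np.array(P["extrinsics"])@c)[:3]
def cloud(name,dep,P=None):
    P=P or camera_params(name); f=200/np.tan(np.radians(P["vertical_fov"])/2)
    K=np.array([[f,0,P["cx"]],[0,f,P["cy"]],[0,0,1]])
    v,u=np.mgrid[:400,:640]
    n=cv2.undistortPoints(np.stack([u,v],-1).reshape(-1,1,2).astype(float),K,np.array(P["distortion"],float)).reshape(400,640,2)
    c=np.concatenate([n*dep[...,None],dep[...,None],np.ones((400,640,1))],-1)
    return (c@np.array(P["extrinsics"]).T)[...,:3]
def save(n,im): cv2.imwrite("pics/"+n,im[...,::-1])
E
python3 - <<'E'
from h import *
for c in("scene","top"):
    im,d=camera(c); save(c+"0.png",im); np.save(c+"0.npy",d)
    for l in("lunch_box","latch","box_lid","salt_mid","spice_a"):
        print(c,l,[(np.round(r["location"],3).tolist(),round(r["score"],2)) for r in look_for(c,l)])
a=cv2.imread("pics/scene0.png");b=cv2.imread("pics/top0.png")
s=status.observe();print(s)
E
```

```text
scene lunch_box [([0.499, 0.076, 0.091], 0.73)]
scene latch [([0.472, 0.048, 0.097], 0.81)]
scene box_lid [([0.553, 0.067, 0.117], 0.98)]
scene salt_mid [([0.589, 0.276, 0.074], 0.69), ([0.554, 0.07, 0.113], 0.34)]
scene spice_a [([0.589, 0.274, 0.072], 0.88)]
top lunch_box [([0.566, 0.051, 0.115], 0.77)]
top latch [([0.459, 0.041, 0.091], 0.77)]
top box_lid [([0.568, 0.053, 0.112], 0.74), ([0.566, 0.048, 0.116], 0.37)]
top salt_mid [([0.405, -0.287, 0.08], 0.77), ([0.486, -0.407, 0.066], 0.73), ([0.492, -0.32, 0.078], 0.6)]
top spice_a [([0.498, 0.314, 0.108], 0.9), ([0.608, 0.265, 0.106], 0.54)]
{'time': 0.6, 'joints': array([-1.42950979e+00,  5.27471852e-01,  1.43271417e+00, -1.58279817e-05,
        1.18138129e+00, -1.78492720e-01]), 'joint_vel': array([-0.00210812, -0.00189685,  0.0014009 ,  0.00174856, -0.00055437,
       -0.00065177]), 'effort': array([-4.43555282e-04, -4.42048538e+01, -1.78326881e+01, -2.31075537e-04,
        1.02863785e-03,  1.46093203e-05]), 'eef_pos': array([ 0.19649782, -0.59328142,  0.23932319]), 'tcp_rot': array([ 9.87244383e-01,  1.59212208e-01, -7.55589541e-06,  1.25292466e-05]), 'force': array([ 0.11416779, -1.23043001,  0.35837698]), 'wrist_torque': array([-0.00285343, -0.00619155, -0.01848781]), 'grasp_force': 0.0, 'gripper_width': 1.0016213453285452}
```

View pics/top0.png

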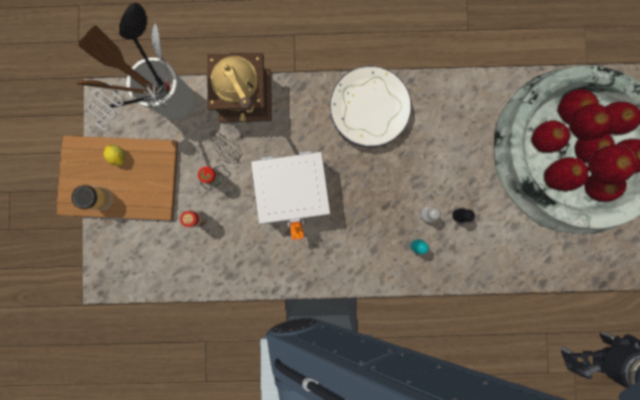

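View pics/scene0.png

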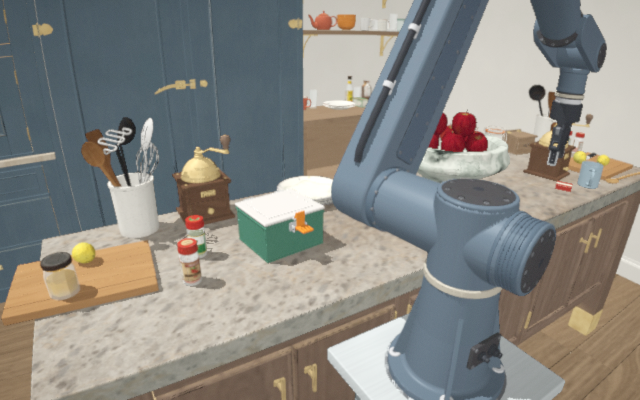

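The top picture shows three shaker shapes: clear/grey at (430,214), black at (463,215) and turquoise at (420,247). I choose the clear one at (430,214). The box lid spans (253-329, 152-222) with the orange tab at (296,230), and the jars are at (207,175) and (190,218).

Run:
```python
from h import *
im=cv2.imread("pics/top0.png")[...,::-1]; d=np.load("top0.npy"); C=cloud("top",d)
cv2.imwrite("pics/crop.png",cv2.resize(im[190:270,380:490,::-1],None,fx=5,fy=5,interpolation=cv2.INTER_CUBIC))
m=(abs(C[...,2]-.113)<.008)&(C[...,0]>.4)&(C[...,0]<.75)&(C[...,1]>-.1)&(C[...,1]<.2)&(im.min(-1)>150)
p=C[m][:,:2].astype(np.float32); print("lid",len(p),cv2.minAreaRect(p),C[m][:,2].mean())
hsv=cv2.cvtColor(np.ascontiguousarray(im),cv2.COLOR_RGB2HSV)
o=(hsv[...,0]<22)&(hsv[...,0]>5)&(hsv[...,1]>200)&(hsv[...,2]>150); o[:200]=0;o[260:]=0;o[:,:270]=0;o[:,330:]=0
for v,u in np.argwhere(o): print(u,v,np.round(C[v,u],3),end=';')
print()
for v in range(205,228,3): print(v,[np.round(C[v,u],3).tolist() for u in range(422,444,4)])
# blob centroids above table
for n,(x,y) in dict(salt=(.492,-.32),black=(.486,-.407),turq=(.405,-.287),sa=(.498,.314),sb=(.608,.265)).items():
    q=(np.hypot(C[...,0]-x,C[...,1]-y)<.05)&(C[...,2]>.02)&(C[...,2]<.13)
    t=C[q]; print(n,q.sum(),t.min(0).round(3),t.max(0).round(3),np.median(t,0).round(3))
P=camera_params("top");print(np.round(P["extrinsics"],3))
```

```text
lid 4508 ((0.5682541728019714, 0.054370272904634476), (0.17452655732631683, 0.18512025475502014), 6.3821306228637695) 0.11390312626572476
294 223 [0.475 0.045 0.124];295 223 [0.475 0.042 0.126];296 223 [0.475 0.039 0.126];297 223 [0.475 0.037 0.127];298 223 [0.475 0.034 0.127];299 223 [0.475 0.032 0.127];291 224 [0.473 0.052 0.126];292 224 [0.473 0.049 0.131];293 224 [0.473 0.047 0.129];294 224 [0.472 0.044 0.126];295 224 [0.472 0.042 0.126];296 224 [0.472 0.039 0.13 ];297 224 [0.472 0.036 0.13 ];298 224 [0.472 0.034 0.126];299 224 [0.472 0.031 0.129];291 225 [0.47  0.052 0.128];292 225 [0.47  0.049 0.13 ];293 225 [0.47  0.047 0.128];294 225 [0.47  0.044 0.128];295 225 [0.47  0.042 0.13 ];296 225 [0.47  0.039 0.127];297 225 [0.47  0.037 0.126];298 225 [0.47  0.034 0.125];299 225 [0.47  0.031 0.131];291 226 [0.468 0.052 0.128];292 226 [0.468 0.049 0.128];293 226 [0.467 0.047 0.125];294 226 [0.467 0.044 0.126];295 226 [0.467 0.045 0.09 ];296 226 [0.467 0.042 0.093];297 226 [0.466 0.039 0.092];298 226 [0.466 0.037 0.092];299 226 [0.466 0.034 0.091];291 227 [0.464 0.055 0.092];292 227 [0
[... 3939 characters left out ...]
349, -0.005], [0.462, -0.359, 0.001], [0.462, -0.371, -0.001]]
226 [[0.455, -0.312, 0.003], [0.455, -0.324, -0.0], [0.454, -0.336, -0.001], [0.454, -0.347, 0.0], [0.454, -0.359, -0.0], [0.453, -0.37, -0.0]]
salt 243 [ 0.469 -0.343  0.022] [ 0.511 -0.304  0.092] [ 0.489 -0.318  0.079]
black 270 [ 0.464 -0.436  0.02 ] [ 0.506 -0.395  0.093] [ 0.484 -0.408  0.072]
turq 227 [ 0.382 -0.306  0.02 ] [ 0.423 -0.271  0.092] [ 0.404 -0.284  0.079]
sa 386 [0.472 0.3   0.022] [0.517 0.344 0.11 ] [0.495 0.313 0.104]
sb 355 [0.587 0.253 0.021] [0.628 0.298 0.11 ] [0.606 0.267 0.104]
[[-0.027 -0.998  0.051  0.487]
 [-1.     0.027  0.004 -0.036]
 [-0.005 -0.051 -0.999  1.095]
 [ 0.     0.     0.     1.   ]]
```

View pics/crop.png

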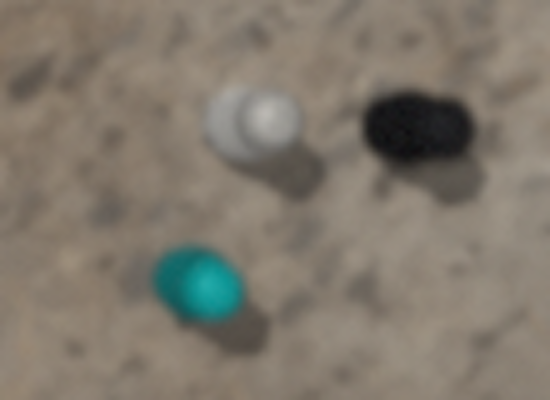

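The crop confirms it: the clear glass shaker with the grey top is at crop (255,122), black is at (415,125) and turquoise is at (198,283). Box pose is about (0.571, 0.0535) with yaw 6.2°, and the shaker is at about (0.490, -0.326).

```bash
cat >> h.py <<'E'
from scipy.spatial.transform import Rotation as R
B=np.array([.571,.0535,0]); YAW=np.radians(6.2); RB=R.from_euler('z',YAW)
def box(x,y,z): return B+RB.apply([x/1000,y/1000,z/1000])
def down(yaw_deg,tilt=0):  # tool x at yaw, z down, tilt about tool y
    return R.from_euler('z',yaw_deg,degrees=True)*R.from_euler('x',np.pi)*R.from_euler('y',tilt)
def plan(pos,rot,n,s=None,frm=None):
    if frm is None:
        s=status.observe(); frm=(np.array(s["eef_pos"]),R.from_quat(s["tcp_rot"]))
    p,q=frm; rv=(q.inv()*rot).as_rotvec()/n; r=R.from_rotvec(rv)
    M=sum((R.from_rotvec(rv*k).as_matrix() for k in range(n)),np.zeros((3,3)))
    t=np.linalg.solve(M,q.inv().apply(np.array(pos)-p))
    print("rows",n,np.round(t,4).tolist(),np.round(rv,4).tolist()); return t,rv
E
python3 - <<'E'
from h import *
r=down(6.2,.25); tip=box(-126,0,122); plan(tip-.008*r.as_matrix()[:,2],r,13); print(tip)
E
```

```text
rows 13 [0.0283, -0.0435, 0.0116] [-0.002, 0.0192, 0.0162]
[0.44573698 0.03989208 0.122     ]
```

{"api": "move_arm", "payload": {
  "motion": [
    [[0.0283, -0.0435, 0.0116, -0.002, 0.0192, 0.0162, 0], [0.0283, -0.0435, 0.0116, -0.002, 0.0192, 0.0162, 0], [0.0283, -0.0435, 0.0116, -0.002, 0.0192, 0.0162, 0], [0.0283, -0.0435, 0.0116, -0.002, 0.0192, 0.0162, 0], [0.0283, -0.0435, 0.0116, -0.002, 0.0192, 0.0162, 0], [0.0283, -0.0435, 0.0116, -0.002, 0.0192, 0.0162, 0], [0.0283, -0.0435, 0.0116, -0.002, 0.0192, 0.0162, 0], [0.0283, -0.0435, 0.0116, -0.002, 0.0192, 0.0162, 0]]
  ],
  "newtons": 30
}}

```text
time: 1.6
eef_pos: [0.3307, -0.1968, 0.1607]
tcp_rot: [0.993, 0.094, 0.078, -0.004]
force: [0.5, -0.6, 0.5]
gripper_width: -0.004
grasp_force: 0.0
```

{"api": "move_arm", "payload": {
  "motion": [
    [[0.0283, -0.0435, 0.0116, -0.002, 0.0192, 0.0162, 0], [0.0283, -0.0435, 0.0116, -0.002, 0.0192, 0.0162, 0], [0.0283, -0.0435, 0.0116, -0.002, 0.0192, 0.0162, 0], [0.0283, -0.0435, 0.0116, -0.002, 0.0192, 0.0162, 0], [0.0283, -0.0435, 0.0116, -0.002, 0.0192, 0.0162, 0], [0, 0, 0, 0, 0, 0, 0], [0, 0, 0, 0, 0, 0, 0]]
  ]
}}

```text
time: 2.48
eef_pos: [0.4441, 0.0404, 0.13]
tcp_rot: [0.991, 0.054, 0.125, -0.007]
force: [-0.1, -0.2, 0.3]
gripper_width: 0.003
grasp_force: 0.0
```

Run:
```python
from h import *
s=status.observe(); print(s["time"],s["eef_pos"],s["joints"],s["force"],s["gripper_width"])
r=R.from_quat(s["tcp_rot"]); print("tip",s["eef_pos"]+.008*r.as_matrix()[:,2], r.as_matrix())
r=down(6.2,.25); tip=box(-125,0,98); plan(tip-.008*r.as_matrix()[:,2],r,2)
im,d=camera("wrist"); save("w1.png",im)
```

```text
2.475 [0.44413987 0.04040689 0.12999066] [-0.21405082  0.44723921  2.15500147  0.26116629  0.31124677  1.00785938] [-0.06983308 -0.15852138  0.28025501] 0.003350837757142256
tip [0.44611167 0.04062563 0.12224055] [[ 9.62995715e-01  1.09035945e-01  2.46475996e-01]
 [ 1.05552469e-01 -9.94037758e-01  2.73425021e-02]
 [ 2.47987762e-01 -3.14562411e-04 -9.68763114e-01]]
rows 2 [-0.0027, 0.0003, 0.0118] [-0.0003, -0.0003, 0.0005]
```

View pics/w1.png

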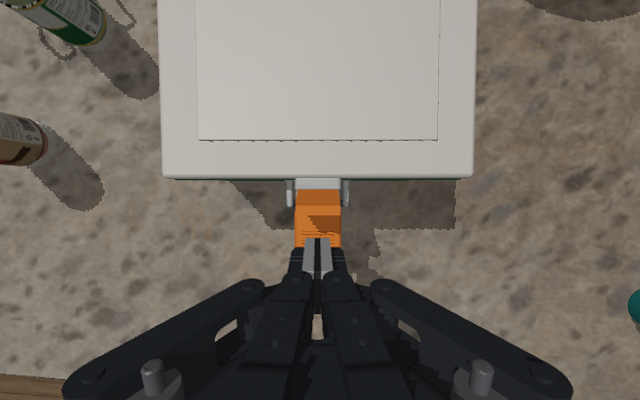

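The wrist view shows the closed fingertips at (318,240) centred on the tab, with the lid's front edge behind at row 178. Now pressing straight down.

{"api": "move_arm", "payload": {
  "motion": [
    [[-0.003, 0, 0.0118, 0, 0, 0, 0], [-0.003, 0, 0.0118, 0, 0, 0, 0], [-0.001, 0, 0.0038, 0, 0, 0, 0], [-0.001, 0, 0.0038, 0, 0, 0, 0], [-0.0007, 0, 0.0027, 0, 0, 0, 0], [-0.0007, 0, 0.0027, 0, 0, 0, 0], [0, 0, 0, 0, 0, 0, 0], [0, 0, 0, 0, 0, 0, 0]]
  ]
}}

```text
time: 3.52
eef_pos: [0.4443, 0.0402, 0.0923]
tcp_rot: [0.991, 0.054, 0.125, -0.007]
force: [-2.3, -4.6, 4.8]
gripper_width: 0.0
grasp_force: 2.6
```

Run:
```python
from h import *
im,d=camera("wrist"); C=cloud("wrist",d); save("w2.png",im)
s=status.observe(); print(s["eef_pos"],s["force"])
print([np.round(C[v,320],3).tolist() for v in range(20,240,20)])
```

```text
[0.44425326 0.04025351 0.09233743] [-2.89520753 -3.42881604  4.64391724]
[[0.62, 0.057, 0.003], [0.605, 0.055, 0.003], [0.588, 0.053, 0.003], [0.482, 0.044, 0.241], [0.556, 0.05, 0.004], [0.539, 0.048, 0.003], [0.523, 0.046, 0.004], [0.506, 0.044, 0.003], [0.489, 0.042, 0.0], [0.476, 0.042, 0.087], [0.468, 0.041, 0.119]]
```

The lid is open: the inner floor now shows in the wrist depth. Next I go above the shaker.

Run:
```python
from h import *
s=status.observe(); q=R.from_quat(s["tcp_rot"]); p=np.array(s["eef_pos"])+q.apply([0,0,-.06])
plan([.490,-.326,.16],down(-56),10,frm=(p,q))
```

```text
rows 10 [0.0202, 0.0331, 0.0011] [-0.0136, -0.0226, 0.108]
```

{"api": "move_arm", "payload": {
  "motion": [
    [[0, 0, -0.06, 0, 0, 0, 0], [0.0202, 0.0331, 0.0011, -0.0136, -0.0226, 0.108, 0], [0.0202, 0.0331, 0.0011, -0.0136, -0.0226, 0.108, 0.065], [0.0202, 0.0331, 0.0011, -0.0136, -0.0226, 0.108, 0.065], [0.0202, 0.0331, 0.0011, -0.0136, -0.0226, 0.108, 0.065], [0.0202, 0.0331, 0.0011, -0.0136, -0.0226, 0.108, 0.065], [0.0202, 0.0331, 0.0011, -0.0136, -0.0226, 0.108, 0.065], [0.0202, 0.0331, 0.0011, -0.0136, -0.0226, 0.108, 0.065]]
  ]
}}

```text
time: 4.58
eef_pos: [0.5146, -0.2129, 0.1616]
tcp_rot: [0.946, -0.322, 0.038, -0.003]
force: [0.4, -0.4, -0.4]
gripper_width: 0.76
grasp_force: 0.0
```

{"api": "move_arm", "payload": {
  "motion": [
    [[0.0202, 0.0331, 0.0011, -0.0136, -0.0226, 0.108, 0.065], [0.0202, 0.0331, 0.0011, -0.0136, -0.0226, 0.108, 0.065], [0.0202, 0.0331, 0.0011, -0.0136, -0.0226, 0.108, 0.065], [0, 0, 0, 0, 0, 0, 0.065], [0, 0, 0, 0, 0, 0, 0.065]]
  ]
}}

```text
time: 5.2
eef_pos: [0.4896, -0.3244, 0.1587]
tcp_rot: [0.883, -0.469, -0.001, -0.001]
force: [0.4, 0.5, 0.3]
gripper_width: 0.758
grasp_force: 0.0
```

Run:
```python
from h import *
s=status.observe(); P=camera_params("wrist"); im,d=camera("wrist"); save("w3.png",im); C=cloud("wrist",d,P)
print(s["time"],s["eef_pos"],s["joints"],s["gripper_width"]); print(R.from_quat(s["tcp_rot"]).as_matrix().round(3))
for z in (.02,.04,.06,.075):
  q=(np.hypot(C[...,0]-.49,C[...,1]+.326)<.045)&(abs(C[...,2]-z)<.01); t=C[q]
  if len(t)>10:
    c=cv2.minEnclosingCircle(t[:,:2].astype(np.float32)); print(z,len(t),c, t.mean(0))
    A=np.c_[2*t[:,:2],np.ones(len(t))]; w=np.linalg.lstsq(A,(t[:,:2]**2).sum(1),rcond=None)[0]; print("fit",w[:2],np.sqrt(w[2]+w[:2]@w[:2]))
q=(np.hypot(C[...,0]-.49,C[...,1]+.326)<.045)&(C[...,2]>.084)&(C[...,2]<.1);print("top",q.sum(),C[q].mean(0))
```

```text
5.2 [ 0.48959843 -0.32443941  0.15872202] [-7.75699780e-01  5.80608359e-01  1.60218218e+00  8.32559215e-04
  9.61841677e-01  1.77179077e+00] 0.7575566543736753
[[ 0.559 -0.829 -0.002]
 [-0.829 -0.559  0.003]
 [-0.003 -0.    -1.   ]]
0.02 52 ((0.4955301880836487, -0.33045411109924316), 0.020485777407884598) [ 0.50065762 -0.34063756  0.02458929]
fit [ 0.48953851 -0.32537115] 0.02173183702802719
0.04 347 ((0.4907355308532715, -0.32755717635154724), 0.021257715299725533) [ 0.49777267 -0.33848107  0.04043558]
fit [ 0.49012433 -0.32634058] 0.019854625943234967
0.06 249 ((0.4910120964050293, -0.3273633122444153), 0.018323848024010658) [ 0.49790655 -0.33752782  0.0573513 ]
fit [ 0.49023552 -0.32632884] 0.01766532811981736
0.075 670 ((0.49096956849098206, -0.3274521827697754), 0.017167342826724052) [ 0.49454927 -0.33249452  0.07999257]
fit [ 0.49114214 -0.32770086] 0.014795863889560067
top 823 [ 0.49148433 -0.32796252  0.08684587]
```

View pics/w3.png

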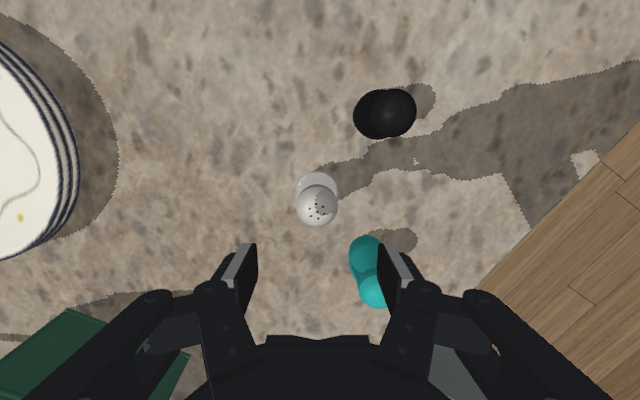

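The wrist view shows the clear shaker (grey perforated top at (317,208)) midway between the fingers. Black is at (385,112) and turquoise at (370,275), both clear of the finger paths. Going down and gripping.

{"api": "move_arm", "payload": {
  "motion": [
    [[0.0027, 0.0006, 0.0238, 0, 0, 0, 0.065], [0, 0, 0.0236, 0, 0, 0, 0.065], [0, 0, 0.0236, 0, 0, 0, 0.065], [0, 0, 0.0236, 0, 0, 0, 0.065], [0, 0, 0.0236, 0, 0, 0, 0.065], [0, 0, 0, 0, 0, 0, 0.065], [0, 0, 0, 0, 0, 0, 0.03], [0, 0, 0, 0, 0, 0, 0.03]]
  ],
  "newtons": 30
}}

```text
time: 6.25
eef_pos: [0.4918, -0.3281, 0.0425]
tcp_rot: [0.883, -0.47, 0.001, -0.0]
force: [-0.7, -0.4, 0.8]
gripper_width: 0.447
grasp_force: 30.1
```

{"api": "move_arm", "payload": {
  "motion": [
    [[0, 0, 0, 0, 0, 0, 0.03], [0, 0, 0, 0, 0, 0, 0.03], [0, 0, -0.01, 0, 0, 0, 0.03], [0, 0, -0.04, 0, 0, 0, 0.03], [0, 0, -0.05, 0, 0, 0, 0.03], [0, 0, -0.06, 0, 0, 0, 0.03], [0, 0, -0.06, 0, 0, 0, 0.03], [0, 0, 0, 0, 0, 0, 0.03]]
  ]
}}

```text
time: 7.25
eef_pos: [0.493, -0.3305, 0.2672]
tcp_rot: [0.883, -0.47, 0.006, 0.002]
force: [1.3, 0.7, -1.9]
gripper_width: 0.445
grasp_force: 30.3
```

Run:
```python
from h import *
s=status.observe(); P=camera_params("wrist"); im,d=camera("wrist"); save("w4.png",im); C=cloud("wrist",d,P)
print(s["time"],s["eef_pos"],s["joints"],s["gripper_width"],s["grasp_force"],s["force"])
q=R.from_quat(s["tcp_rot"]); T=(C-s["eef_pos"])@q.as_matrix(); m=(abs(T[...,0])<.03)&(abs(T[...,1])<.018)&(T[...,2]>-.05)&(T[...,2]<.1)
print(m.sum(),T[m].min(0),T[m].max(0),T[m].mean(0))
im,d=camera("top"); save("t4.png",im); C=cloud("top",d)
m=(C[...,0]>.46)&(C[...,0]<.8)&(C[...,1]>-.1)&(C[...,1]<.2)&(C[...,2]>.14); 
if m.sum(): print("lid",C[m].min(0),C[m].max(0))
m=(C[...,0]>.4)&(C[...,0]<.75)&(C[...,1]>-.09)&(C[...,1]<.19)&(C[...,2]>.098)&(C[...,2]<.112)
print("rim",m.sum(),cv2.minAreaRect(C[m][:,:2].astype(np.float32)))
plan(box(-30,0,215),down(6.2),8)
```

```text
7.25 [ 0.49296098 -0.33054295  0.2671869 ] [-7.78534575e-01  4.49771334e-01  1.49050331e+00 -5.69011353e-04
  1.18961205e+00  1.77015281e+00] 0.44485990452616053 30.270149780844804 [ 1.27534826  0.72742865 -1.93722344]
8486 [-0.01123605 -0.01798103 -0.04951634] [0.01974837 0.0179855  0.04062684] [ 0.00881791  0.00024475 -0.02648669]
lid [ 0.4870449  -0.0359649   0.14004225] [0.79998189 0.19979494 1.09534725]
rim 435 ((0.5686683654785156, 0.05394455045461655), (0.17667146027088165, 0.18494418263435364), 6.380560398101807)
rows 8 [-0.0181, -0.0467, 0.0058] [0.0, 0.0001, -0.1358]
```

View pics/t4.png

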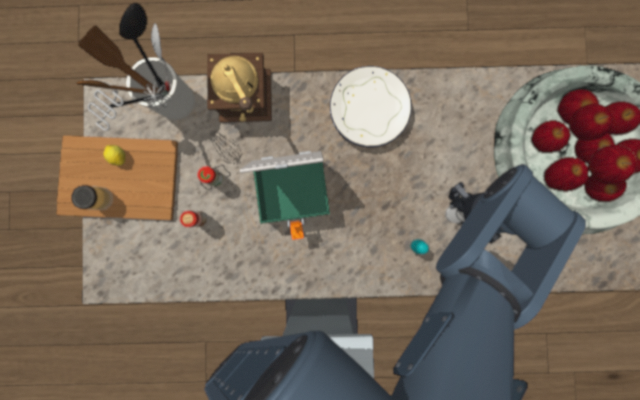

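The top view shows the lid standing open (edge at (282,162)), an empty green box (290,195), both jars unmoved at (207,175) and (190,218), and the clear shaker gone from (430,214) into the gripper. Moving over the box.

{"api": "move_arm", "payload": {
  "motion": [
    [[-0.0182, -0.0465, 0.0058, 0, 0, -0.1358, 0.03], [-0.0182, -0.0465, 0.0058, 0, 0, -0.1358, 0.03], [-0.0182, -0.0465, 0.0058, 0, 0, -0.1358, 0.03], [-0.0182, -0.0465, 0.0058, 0, 0, -0.1358, 0.03], [-0.0182, -0.0465, 0.0058, 0, 0, -0.1358, 0.03], [-0.0182, -0.0465, 0.0058, 0, 0, -0.1358, 0.03], [-0.0182, -0.0465, 0.0058, 0, 0, -0.1358, 0.03], [-0.0182, -0.0465, 0.0058, 0, 0, -0.1358, 0.03]]
  ]
}}

```text
time: 8.35
eef_pos: [0.5381, 0.0507, 0.2123]
tcp_rot: [0.998, 0.057, -0.003, -0.001]
force: [0.4, 0.2, -0.3]
gripper_width: 0.445
grasp_force: 30.3
```

Run:
```python
from h import *
s=status.observe(); P=camera_params("wrist"); im,d=camera("wrist"); save("w5.png",im); C=cloud("wrist",d,P)
print(s["time"],s["eef_pos"],s["joints"],s["gripper_width"],s["grasp_force"],s["force"])
print(RB.inv().apply(s["eef_pos"]-B))
plan(box(-33,0,130),down(6.2),5)
```

```text
8.35 [0.53805769 0.05073915 0.21227045] [-1.13146675e-01  4.51533333e-01  1.67033839e+00  6.65801923e-04
  1.02544706e+00  1.34419240e+00] 0.44522077512484715 30.308421905210707 [ 0.42007951  0.18057694 -0.31283389]
[-0.0330478   0.00081305  0.21227045]
rows 5 [0.001, 0.0015, 0.0162] [-0.0015, 0.0025, 0.0022]
```

View pics/w5.png

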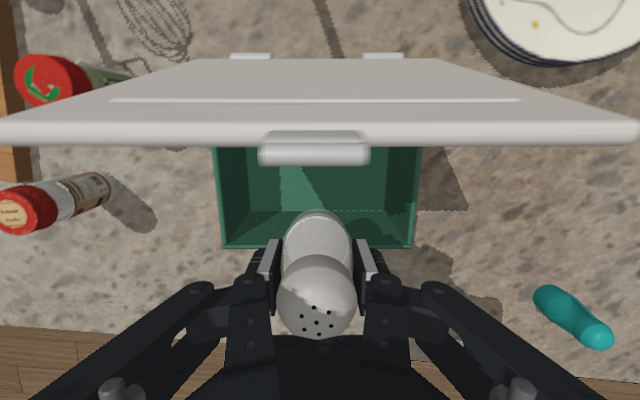

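The wrist view shows the shaker upright in the grip at (317,270), in front of the open lid (edge row 135) and inside the box walls (columns 218-418). Next is a check of the camera's clearance to the lid before descending.

Run:
```python
from h import *
P=camera_params("wrist"); c=np.array(P["extrinsics"])[:3,3]; print(RB.inv().apply(c-B)*1000)
im,d=camera("top"); C=cloud("top",d); b=RB.inv().apply((C-B).reshape(-1,3))*1000
m=(abs(b[:,1])<95)&(b[:,2]>115)&(b[:,2]<285)&(b[:,0]>15)&(b[:,0]<110); 
for z in range(120,285,15):
    t=b[m&(abs(b[:,2]-z)<8)]
    if len(t): print(z,len(t),t[:,0].min(),t[:,1].min(),t[:,1].max())
```

```text
[ 37.88752497   6.28400247 344.35707812]
120 14 76.8410571894224 -86.5343127816922 88.65286681568058
135 42 72.99162620776302 -89.0534937987072 90.63385406940071
150 45 68.69604975703943 -91.03219675145027 89.78728155564805
165 50 64.58462503476618 -90.42200179480382 89.78728155564805
180 50 60.491651688552025 -87.94148859801996 77.33792904774074
195 49 56.70292312230556 -89.79624530992353 69.7669170652669
210 47 52.49902107781461 -91.73738930397077 57.922450035455064
225 46 48.959687185732896 -89.21751210868213 49.66286109850407
240 81 43.604924102282965 -91.0001903286132 44.00382143794185
255 60 31.955212173492704 -91.99202417638703 29.2346847875333
270 146 30.822226106052693 -90.05205250574552 18.53409281036449
```

The wrist camera would meet the lid on the way down, so I turn the tool half a turn to put the camera on the front side.

{"api": "move_arm", "payload": {
  "motion": [
    [[-0.02, 0, -0.045, 0, 0, 0, 0.03], [0, 0, 0, 0, 0, -0.185, 0.03], [0, 0, 0, 0, 0, -0.185, 0.03], [0, 0, 0, 0, 0, -0.185, 0.03], [0, 0, 0, 0, 0, -0.185, 0.03], [0, 0, 0, 0, 0, -0.185, 0.03], [0, 0, 0, 0, 0, -0.185, 0.03], [0, 0, 0, 0, 0, -0.185, 0.03]]
  ]
}}

```text
time: 9.45
eef_pos: [0.519, 0.0462, 0.2579]
tcp_rot: [0.762, 0.647, -0.002, -0.002]
force: [-0.6, 1.1, -1.2]
gripper_width: 0.448
grasp_force: 30.5
```

{"api": "move_arm", "payload": {
  "motion": [
    [[0, 0, 0, 0, 0, -0.185, 0.03], [0, 0, 0, 0, 0, -0.185, 0.03], [0, 0, 0, 0, 0, -0.185, 0.03], [0, 0, 0, 0, 0, -0.185, 0.03], [0, 0, 0, 0, 0, -0.185, 0.03], [0, 0, 0, 0, 0, -0.185, 0.03], [0, 0, 0, 0, 0, -0.185, 0.03], [0, 0, 0, 0, 0, -0.185, 0.03]]
  ]
}}

```text
time: 10.45
eef_pos: [0.519, 0.0462, 0.2579]
tcp_rot: [0.126, 0.992, 0.0, -0.003]
force: [0.1, -0.0, -2.0]
gripper_width: 0.443
grasp_force: 30.5
```

{"api": "move_arm", "payload": {
  "motion": [
    [[0, 0, 0, 0, 0, -0.185, 0.03], [0, 0, 0, 0, 0, -0.185, 0.03], [0, 0, 0, 0, 0, 0, 0.03]]
  ]
}}

```text
time: 10.82
eef_pos: [0.5192, 0.0464, 0.2583]
tcp_rot: [-0.054, 0.999, 0.001, -0.002]
force: [-0.2, -0.3, -1.3]
gripper_width: 0.451
grasp_force: 30.5
```

Run:
```python
from h import *
s=status.observe(); print(s["time"],s["eef_pos"],s["joints"],s["gripper_width"],s["grasp_force"],s["force"])
print(RB.inv().apply(s["eef_pos"]-B)); plan(box(-33,0,150),down(186.2),4)
c=np.array(camera_params("wrist")["extrinsics"])[:3,3]; print(RB.inv().apply(c-B)*1000)
```

```text
10.825 [0.51919601 0.04638515 0.25825683] [-1.25647237e-01  3.65973139e-01  1.66539709e+00  3.22223622e-04
  1.11472935e+00 -1.80537339e+00] 0.450564993114254 30.53419199102791 [-0.17327123 -0.34979762 -1.29480876]
[-0.05226939 -0.00147844  0.25825683]
rows 4 [-0.0049, 0.0003, 0.0271] [0.0003, -0.0011, 0.0001]
[-125.86061546   -2.16200247  392.65031574]
```

{"api": "move_arm", "payload": {
  "motion": [
    [[-0.01, 0.0006, 0.02, 0, 0, 0, 0.03], [-0.01, 0.0006, 0.03, 0, -0.003, 0, 0.03], [0, 0, 0.03, 0, 0, 0, 0.03], [0, 0, 0.03, 0, 0, 0, 0.03], [0, 0, 0.03, 0, 0, 0, 0.03], [0, 0, 0.03, 0, 0, 0, 0.03], [0, 0, 0.02, 0, 0, 0, 0.03], [0, 0, 0, 0, 0, 0, 0.03]]
  ]
}}

```text
time: 11.82
eef_pos: [0.5385, 0.0503, 0.0677]
tcp_rot: [-0.054, 0.999, 0.001, -0.002]
force: [-0.4, 0.4, -1.2]
gripper_width: 0.447
grasp_force: 30.5
```

Run:
```python
from h import *
s=status.observe(); print(s["time"],s["eef_pos"],s["gripper_width"],s["grasp_force"],s["force"])
print(RB.inv().apply(s["eef_pos"]-B)); plan(box(-33,0,48),down(186.2),4)
```

```text
11.825 [0.53845023 0.05034135 0.06772974] 0.4474307164915794 30.527898322907276 [-0.4178691   0.43212569 -1.15063197]
[-0.03270052  0.00037518  0.06772974]
rows 4 [0.0001, -0.0001, 0.0049] [0.0005, -0.0007, 0.0002]
```

{"api": "move_arm", "payload": {
  "motion": [
    [[0, 0, 0.006, 0, 0, 0, 0.03], [0, 0, 0.006, 0, 0, 0, 0.03], [0, 0, 0.005, 0, 0, 0, 0.03], [0, 0, 0.002, 0, 0, 0, 0.03], [0, 0, 0.001, 0, 0, 0, 0.03], [0, 0, 0, 0, 0, 0, 0.03]]
  ]
}}

```text
time: 12.58
eef_pos: [0.5403, 0.0506, 0.05]
tcp_rot: [-0.056, 0.998, 0.0, 0.001]
force: [-0.1, 0.2, -1.4]
gripper_width: 0.445
grasp_force: 30.5
```

{"api": "move_arm", "payload": {
  "motion": [
    [[0, 0, 0.001, 0, 0, 0, 0.03], [0, 0, 0.001, 0, 0, 0, 0.03], [0, 0, 0, 0, 0, 0, 0.03]]
  ]
}}

```text
time: 12.95
eef_pos: [0.5402, 0.0506, 0.0478]
tcp_rot: [-0.056, 0.998, 0.0, 0.001]
force: [-0.4, 0.0, -1.2]
gripper_width: 0.449
grasp_force: 30.5
```

{"api": "move_arm", "payload": {
  "motion": [
    [[0, 0, 0.001, 0, 0, 0, 0.03], [0, 0, 0.0005, 0, 0, 0, 0.03], [0, 0, 0, 0, 0, 0, 0.03]]
  ]
}}

```text
time: 13.32
eef_pos: [0.5402, 0.0506, 0.0465]
tcp_rot: [-0.056, 0.998, 0.0, 0.001]
force: [0.4, -0.1, 0.3]
gripper_width: 0.446
grasp_force: 30.7
```

It touches the floor: the force went from -1.3 to +0.3 N. Releasing and rising.

{"api": "move_arm", "payload": {
  "motion": [
    [[0, 0, 0, 0, 0, 0, 0.05], [0, 0, 0, 0, 0, 0, 0.062], [0, 0, 0, 0, 0, 0, 0.062], [0, 0, -0.01, 0, 0, 0, 0.062], [0, 0, -0.03, 0, 0, 0, 0.062], [0, 0, -0.05, 0, 0, 0, 0.062], [0, 0, -0.05, 0, 0, 0, 0.062], [0.02, 0, -0.06, 0, 0, 0, 0.062]]
  ]
}}

```text
time: 14.32
eef_pos: [0.5207, 0.048, 0.2477]
tcp_rot: [-0.056, 0.998, 0.0, 0.002]
force: [0.5, -0.1, -0.1]
gripper_width: 0.725
grasp_force: 0.0
```

{"api": "move_arm", "payload": {
  "motion": [
    [[0.05, 0, -0.04, 0, 0, 0, 0], [0.04, 0, -0.04, 0, 0, 0, 0]]
  ]
}}

```text
time: 14.58
eef_pos: [0.4297, 0.0382, 0.3263]
tcp_rot: [-0.056, 0.998, 0.0, 0.001]
force: [1.2, 0.6, -0.2]
gripper_width: 0.308
grasp_force: 0.0
```

Run:
```python
from h import *
s=status.observe(); print(s["time"],s["eef_pos"],RB.inv().apply(s["eef_pos"]-B)*1000,s["joints"],s["force"])
im,d=camera("top"); C=cloud("top",d); save("t6.png",im[110:280,150:350].repeat(3,0).repeat(3,1))
im,d=camera("scene"); save("s6.png",im)
```

```text
14.575 [0.42966396 0.03817897 0.32627762] [-1.42164017e+02  3.27889127e-02  3.26277615e+02] [-1.72553228e-01  1.47874802e-01  1.77082772e+00  1.41821299e-03
  1.22025241e+00 -1.85609235e+00] [ 1.16394799  0.55218656 -0.20962177]
```

View pics/t6.png

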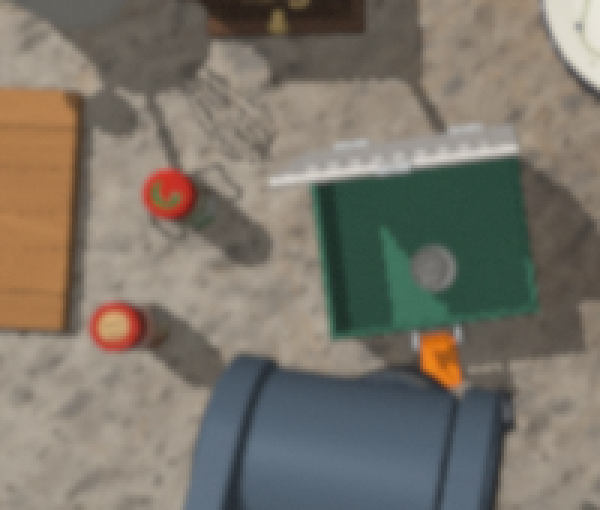

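The crop shows the shaker standing upright inside the box at crop (435,268), the lid open behind it and both jars untouched. Now I go over and behind the lid.

{"api": "move_arm", "payload": {
  "motion": [
    [[0, 0, -0.05, 0, 0, 0, 0], [-0.054, 0, 0, 0, 0, 0, 0], [-0.054, 0, 0, 0, 0, 0, 0], [-0.054, 0, 0, 0, 0, 0, 0], [-0.055, 0, 0, 0, 0, 0, 0], [0, 0, 0, 0, 0, 0, 0]]
  ]
}}

```text
time: 15.42
eef_pos: [0.6505, 0.0625, 0.3717]
tcp_rot: [-0.056, 0.998, 0.001, 0.0]
force: [0.1, -0.9, -0.2]
gripper_width: 0.001
grasp_force: 0.0
```

Run:
```python
from h import *
s=status.observe(); print(s["time"],s["joints"],RB.inv().apply(s["eef_pos"]-B)*1000,s["gripper_width"],s["force"])
plan(box(72,0,243),down(186.2),4)
def Q(t,r=130): return np.array([80-r*np.cos(t)+4*np.sin(t)+11,109+r*np.sin(t)+4*np.cos(t)+8])
ths=np.linspace(1.3,0.15,13); pts=np.array([Q(t) for t in ths]); print(pts.round(1).tolist()); print(np.diff(pts,axis=0).round(1).tolist())
```

```text
15.425 [-7.55049790e-02  4.59577764e-01  1.18002268e+00  1.48939720e-03
  1.50141799e+00 -1.75879054e+00] [ 79.9957899    0.40182956 371.73006432] 0.0006725611256341413 [ 0.08227459 -0.85317553 -0.22203798]
rows 4 [0.002, -0.0001, 0.0322] [0.0003, 0.0002, 0.001]
[[60.1, 243.3], [48.1, 239.8], [36.6, 235.1], [25.5, 229.4], [15.1, 222.6], [5.3, 214.8], [-3.7, 206.2], [-11.8, 196.7], [-18.9, 186.5], [-25.1, 175.7], [-30.1, 164.3], [-34.1, 152.5], [-36.9, 140.4]]
[[-11.9, -3.5], [-11.6, -4.7], [-11.1, -5.7], [-10.5, -6.8], [-9.8, -7.7], [-9.0, -8.6], [-8.1, -9.5], [-7.2, -10.2], [-6.1, -10.8], [-5.1, -11.4], [-4.0, -11.8], [-2.8, -12.1]]
```

{"api": "move_arm", "payload": {
  "motion": [
    [[0.001, 0, 0.032, 0, 0, 0, 0], [0.001, 0, 0.032, 0, 0, 0, 0], [0.001, 0, 0.032, 0, 0, 0, 0], [0.001, 0, 0.032, 0, 0, 0, 0], [0.005, 0, 0, 0, 0, 0, 0], [0.005, 0, 0, 0, 0, 0, 0], [0.005, 0, 0.001, 0, 0, 0, 0], [0, 0, 0, 0, 0, 0, 0]]
  ]
}}

```text
time: 16.42
eef_pos: [0.6287, 0.0603, 0.2473]
tcp_rot: [-0.056, 0.998, 0.0, 0.002]
force: [-0.3, -0.4, -0.5]
gripper_width: -0.005
grasp_force: 0.0
```

Run:
```python
from h import *
s=status.observe(); print(s["time"],RB.inv().apply(s["eef_pos"]-B)*1000,s["force"])
im,d=camera("wrist"); save("w7.png",im)
```

```text
16.425 [ 58.05900733   0.57985249 247.29324681] [-0.33686541 -0.36640901 -0.47619353]
```

View pics/w7.png

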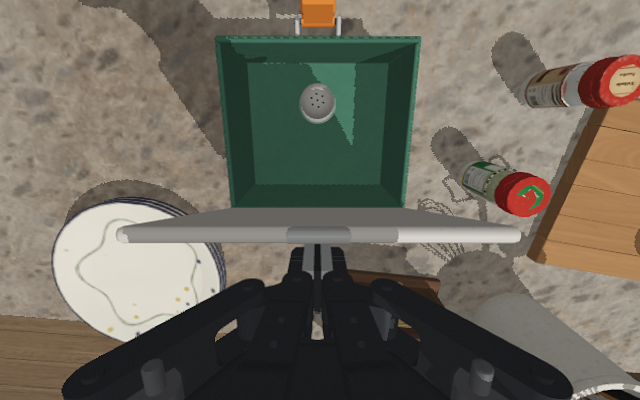

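The wrist view shows the shaker standing in the box at (317,102) and the fingers behind the lid's outer face at (317,260), centred on the tongue. Now pushing the lid along its arc.

{"api": "move_arm", "payload": {
  "motion": [
    [[0.01, 0, 0.006, 0, 0, 0, 0], [0.0116, 0, 0.0047, 0, 0, 0, 0], [0.0111, 0, 0.0057, 0, 0, 0, 0], [0.0105, 0, 0.0068, 0, 0, 0, 0], [0.0098, 0, 0.0077, 0, 0, 0, 0], [0.009, 0, 0.0086, 0, 0, 0, 0], [0.0081, 0, 0.0095, 0, 0, 0, 0], [0.0072, 0, 0.0102, 0, 0, 0, 0]]
  ]
}}

```text
time: 17.48
eef_pos: [0.5513, 0.0518, 0.1859]
tcp_rot: [-0.056, 0.998, 0.001, 0.001]
force: [0.4, -0.8, 1.1]
gripper_width: -0.001
grasp_force: 0.5
```

Run:
```python
from h import *
s=status.observe(); print(s["time"],RB.inv().apply(s["eef_pos"]-B)*1000,s["force"])
P=camera_params("wrist"); im,d=camera("wrist"); save("w8.png",im); C=cloud("wrist",d,P)
b=RB.inv().apply((C-B).reshape(-1,3)).reshape(400,640,3)*1000
print([b[v,u].round().tolist() for v in range(100,240,20) for u in (250,)])
```

```text
17.475 [-19.72949258   0.42306638 185.86032869] [ 0.3730928  -0.80833638  1.12896146]
[[-110.0, -72.0, -0.0], [-89.0, -74.0, -2.0], [-68.0, -74.0, 3.0], [-46.0, -75.0, 5.0], [-22.0, -77.0, 3.0], [-56.0, -32.0, 194.0], [-43.0, -34.0, 186.0]]
```

The lid is following at about 0.55 rad. Continuing.

{"api": "move_arm", "payload": {
  "motion": [
    [[0.006, 0, 0.0108, 0, 0, 0, 0], [0.005, 0, 0.0114, 0, 0, 0, 0], [0.004, 0, 0.0118, 0, 0, 0, 0], [0.0028, 0, 0.0115, 0, 0, 0, 0], [0.001, 0, 0.006, 0, 0, 0, 0], [0.0005, 0, 0.006, 0, 0, 0, 0], [0, 0, 0.003, 0, 0, 0, 0]]
  ]
}}

```text
time: 18.4
eef_pos: [0.5322, 0.0497, 0.1258]
tcp_rot: [-0.056, 0.998, 0.001, 0.0]
force: [-1.3, -0.6, 2.8]
gripper_width: -0.002
grasp_force: 1.1
```

Run:
```python
from h import *
s=status.observe(); print(s["time"],RB.inv().apply(s["eef_pos"]-B)*1000,s["force"])
```

```text
18.4 [-38.97447813   0.41643454 125.80568296] [-1.27654958 -0.62134438  2.77224533]
```

{"api": "move_arm", "payload": {
  "motion": [
    [[0, 0, 0.002, 0, 0, 0, 0], [0, 0, 0.002, 0, 0, 0, 0], [0, 0, 0.001, 0, 0, 0, 0], [0, 0, 0.001, 0, 0, 0, 0], [0, 0, 0.001, 0, 0, 0, 0], [0, 0, 0, 0, 0, 0, 0]]
  ]
}}

```text
time: 19.15
eef_pos: [0.5333, 0.0498, 0.12]
tcp_rot: [-0.056, 0.998, 0.0, 0.002]
force: [-1.4, -0.1, 8.7]
gripper_width: -0.0
grasp_force: 4.1
```

{"api": "move_arm", "payload": {
  "motion": [
    [[0, 0, 0.001, 0, 0, 0, 0], [0, 0, 0.001, 0, 0, 0, 0], [0, 0, 0, 0, 0, 0, 0]]
  ]
}}

```text
time: 19.52
eef_pos: [0.5333, 0.0498, 0.119]
tcp_rot: [-0.056, 0.998, 0.0, 0.002]
force: [-3.6, -0.0, 15.5]
gripper_width: -0.0
grasp_force: 7.6
```

Run:
```python
from h import *
s=status.observe(); print(s["time"],s["eef_pos"],s["force"])
P=camera_params("wrist"); im,d=camera("wrist"); save("w9.png",im); C=cloud("wrist",d,P)
b=RB.inv().apply((C-B).reshape(-1,3)).reshape(400,640,3)*1000
t=b[(abs(b[...,2]-113)<15)&(abs(b[...,1])<85)&(abs(b[...,1])>30)&(b[...,0]<-20)&(b[...,0]>-80)]
print(len(t),np.polyfit(t[:,0],t[:,2],1), t[:,2].mean())
```

```text
19.525 [0.53330735 0.04976644 0.11900113] [-3.61703049 -0.04135603 15.48549293]
20059 [3.93438173e-02 1.13015405e+02] 110.97137292667419
```

View pics/w9.png

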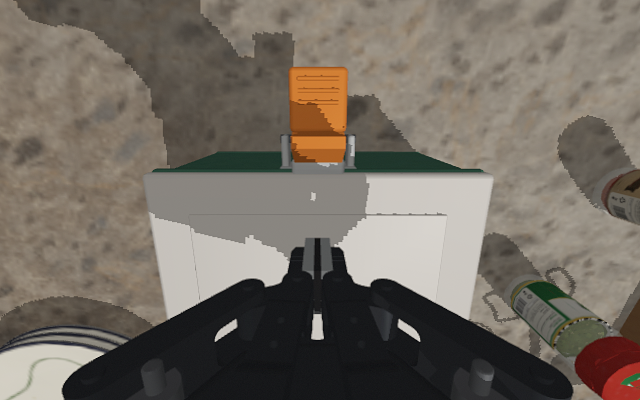

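The wrist view shows the lid flat, with the orange hook over the tongue at (318,160). Easing off gently.

{"api": "move_arm", "payload": {
  "motion": [
    [[0, 0, -0.002, 0, 0, 0, 0], [0, 0, -0.002, 0, 0, 0, 0], [0, 0, -0.004, 0, 0, 0, 0], [0, 0, -0.006, 0, 0, 0, 0], [0, 0, 0, 0, 0, 0, 0]]
  ]
}}

```text
time: 20.2
eef_pos: [0.5332, 0.0497, 0.1314]
tcp_rot: [-0.056, 0.998, 0.0, 0.002]
force: [0.5, 0.4, -0.4]
gripper_width: -0.001
grasp_force: 0.0
```

Run:
```python
from h import *
s=status.observe(); print(s["time"],s["eef_pos"],s["force"])
P=camera_params("wrist"); im,d=camera("wrist"); C=cloud("wrist",d,P)
b=RB.inv().apply((C-B).reshape(-1,3)).reshape(400,640,3)*1000
t=b[(abs(b[...,2]-113)<20)&(abs(b[...,1])<85)&(abs(b[...,1])>30)&(b[...,0]<-20)&(b[...,0]>-80)]
print(len(t),np.polyfit(t[:,0],t[:,2],1), t[:,2].mean())
```

```text
20.2 [0.5332481  0.0496661  0.13136333] [ 0.48268118  0.41451117 -0.41569944]
17990 [1.99619157e-02 1.14595839e+02] 113.56373350934989
```

The lid stays shut with nothing touching it. I withdraw upward and make a last check.

{"api": "move_arm", "payload": {
  "motion": [
    [[0, 0, -0.03, 0, 0, 0, 0], [0, 0, -0.05, 0, 0, 0, 0], [0, 0, -0.05, 0, 0, 0, 0], [0, 0, -0.04, 0, 0, 0, 0], [0, 0, 0, 0, 0, 0, 0], [0, 0, 0, 0, 0, 0, 0], [0, 0, 0, 0, 0, 0, 0], [0, 0, 0, 0, 0, 0, 0]]
  ]
}}

```text
time: 21.25
eef_pos: [0.5319, 0.0496, 0.2996]
tcp_rot: [-0.056, 0.998, 0.001, -0.0]
force: [-0.3, -0.9, -0.4]
gripper_width: 0.003
grasp_force: 0.0
```

Run:
```python
from h import *
P=camera_params("wrist"); im,d=camera("wrist"); C=cloud("wrist",d,P); save("w10.png",im)
b=RB.inv().apply((C-B).reshape(-1,3)).reshape(400,640,3)*1000
t=b[(abs(b[...,2]-113)<40)&(abs(b[...,1])<85)&(abs(b[...,1])>30)&(b[...,0]<20)&(b[...,0]>-80)]
print(status.observe()["time"],len(t),np.polyfit(t[:,0],t[:,2],1), t[:,2].mean())
camera("top"); print([(np.round(r["location"],3),r["score"]) for r in look_for("top","spice_a")])
```

```text
21.3 7575 [6.54841251e-03 1.13867324e+02] 113.6559569486408
[]
```

View pics/w10.png

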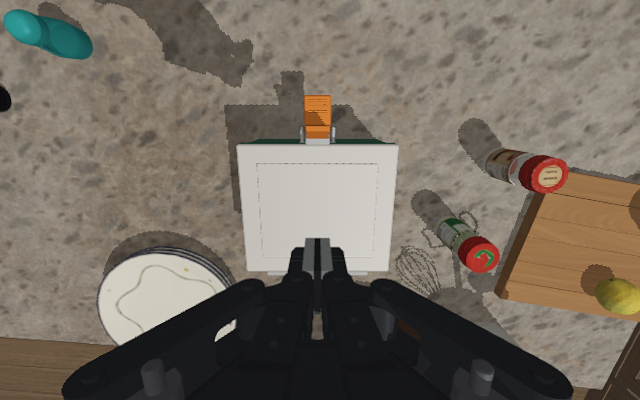

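The wrist view shows the lid shut under the hook at (318,130) and both jars standing at (548,174) and (480,254).

```bash
python3 -c "
from rig import job
print(job.hand_in())"
```

```text
the job is handed in; nothing more can be done
None
```

The job is handed in at about 21 s: the salt shaker stands upright in the lunch box, the lid is snapped shut and stayed shut after I let go, and both spice jars are standing where they were.

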